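# Throw the spoilt lime into the food-waste caddy

## Robot

A 6-joint arm with a two-finger parallel gripper is mounted at the origin on a cart in front of the work surface, level with it; the furniture and walls round the work are solid. World frame = base frame: x ahead of the robot, y to its left, z up, the work surface at z = 0. Lengths are in m, angles in rad, forces in N, time in s.
With the tool pointing down it reaches from about 0.225 to 0.875 m from the base axis. Payload 3.4 kg.
Tool frame: the origin (TCP) lies between the finger pads, 19 mm behind the fingertips; this is the grasp point; z points along the fingers, y is the line along which they close (so a half turn about z gives the same grasp; the last joint's range is limited). The gripper opens to 85 mm and grips with 20 to 120 N. Pads are 22 mm wide; open, the fingers measure 114 mm over their backs; the gripper's body (76 mm by 85 mm) begins 54 mm behind the grasp point. The pads swing forward as they close: fully open they stand 13 mm farther back than shut.
Start: joints at [-1.347, 0.276, 1.505, -0, 1.361, -0.121], TCP at [0.194, -0.541, 0.25] pointing down, gripper open.
Joint ranges: [-2.89, 2.89], [-0.75, 2.08], [0.22, 2.7], [-1.18, 4.32], [0.11, 2.71], [-2.7, 2.7]. Speed limits (rad/s): [2.57, 2.57, 3.14, 3.14, 3.14, 3.14].

## Interface

Orientations are given as a unit quaternion [w, x, y, z].
In Python, from rig import get_state, optics, sign_off gives the robot as it stands.
- The arm moves only by the tool send_rows, never from a script. Its argument "increments" is a list of rows, each an object with "gripper": the gripper's target within -1 to 1 (shut at 1, half-way at 0, fully open at -1); "linear": the shift along the world's x, y, z in m, a list of three; "delta_rot": the turn, a rotation vector about the world's x, y, z in rad, a list of three. In form: [{"gripper": gripper, "linear": [dx, dy, dz], "delta_rot": [rx, ry, rz]}, ...]. A call has 1 to 8 rows; each row is the pose to reach, as a shift and turn from the pose commanded when the call began; what a row does not reach only later rows make up. A row lasts 1/10 s, in which the tool goes at most 50 mm and 8.59 degrees, less where a joint would pass 70% of its speed; a pose out of reach is approached as far as the arm can. A call with a gripper value outside its range is refused whole. The fingers move at their own pace and stop on an object; "newtons" is the grip in N (left out, the last holds). Time passes only in rows, so rows that repeat a pose let the fingers close. It gives the time, the measured TCP pose, the force, the opening and the grip force at its end, in the units of the state.
- get_state(): the state, without advancing time (a new reading comes with each control period).
- optics.get_image(name): name is "side" or "top"; returns a dict with "pixels" (400x640x3 uint8, blue, green, red), "K" (3x3 intrinsics, pixels), "rvec" (rotation vector, rad) and "tvec" (3), from world to camera coordinates, as OpenCV has them. Camera axes: x right, y down, z forward; pixel columns grow to the right and rows downward; lengths in m; the calibration is good to about 2 mm. A picture is of the moment at which its call begins. There is no depth.
- sign_off(): hands the job in; it is judged then, once.
The state is a dict: "clock": time; "qpos": joint angles; "qd": joint speeds; "effort": joint torques, N m; "position": TCP position; "ee_rot": TCP orientation; "contact_force": force on the tool from outside, world axes, zero at the start; "moment": the same for the moment, N m; "width": finger opening in m; "gripper_force": force on a finger pad.
Only numpy, scipy, OpenCV 4.12 (cv2) and the standard library are available. Lean on these libraries where they do the work, as an engineer would, in place of code of your own. Each camera call takes 0.05 s, during which the arm holds its last target. There are 200 camera calls.

## Task

The lime has gone off: put it into the food-waste caddy. Slide the caddy's cover back up its slope, push the lime down the throat and right past the sprung flap so that it drops into the bucket and the flap springs shut behind it, then slide the cover fully shut. Leave the garlic, the tuna tin, the onion and the mug where they stand.

Things in the scene. Friction and masses are not known exactly. Their poses are not given: they have to be found in the camera images.
- lime: whole green lime, 57 mm long (its x axis), 46 mm across and 45 mm high, about 50 g, lying loose on the worktop; it can roll. Origin at the middle of its underside as it lies at the start (turns with the lime).
- lime_center (a point): centre of the lime, 22 mm above the worktop as it lies at the start.
- caddy: cream food-waste caddy with dark hood, fixed to the worktop: 175 mm deep (x), 180 wide (y), 100 high in front, 201 at the back; floor inside 6 mm up, walls 4 mm. Origin at the middle of its underside, x to its back, y to its left, z up. Its top slopes down at 35 degrees to the front, which faces to the robot's left and a little towards it.
- hood: sloping top of the caddy. Origin in the middle of the mouth, in the slope's outer face (caddy x -44, z 130 mm). x points up the slope, y to the caddy's left, z straight out of the mouth, 35 degrees from vertical, leaning to the front: to go in, the tool points along -z. Cover rails stand 8.5 mm above the slope at y 71 to 85 mm either side.
- throat_foot (a point): middle of the throat's foot, 20 mm straight below the mouth's middle, where the flap shuts it. The mouth is a slot 74 mm along the slope and 140 mm along y, with straight throat walls 18 mm deep; past the flap the bucket is open.
- flap (a joint): opening of the grey flap in the throat (rad): 0 shut, at most 1.35. Hinged along y at the throat's upper edge (hood x +35 mm, 20 mm deep), 70 mm long, 136 mm wide; swings only inward. Spring 0.08 N m shut, 0.13 open (1.5 to 3 N on what pushes it): a lime laid or dropped on it stays there. Slippery; shuts by itself as the fingers come out.
- flap_edge (a point): middle of the flap's free edge, at the lower side of the throat when shut. With the tool along the throat, the lime falls in once its centre is 15 mm or more beyond the shut flap (35 mm straight below the mouth; 40 mm beyond is safe); let go earlier, it stays stuck on the half-open flap.
- cover (a joint): travel of the sage-green sliding cover up the slope (m): 0 fully shut over the mouth, 0.078 fully back against its stop, mouth clear. It stays where it is left; sliding it takes about 2 N. Starts shut or up to 12 mm ajar. 82 mm along the slope, 148 mm wide.
- cover_bar (a point): middle of the top of the cover's finger bar: 10 mm thick (along the slope), 70 mm long (along y), 18 mm high, standing out of the middle of the cover; its top is 23 mm and the cover's plate 5 mm above the slope. Over the mouth's middle when shut. Push it from below to open, from above to shut, or pinch it.
- garlic: bulb of garlic, 56 mm across and high, loose; origin under its middle. Leave alone.
- tuna_tin: flat tin, 86 mm across, 40 mm high, loose; origin under its middle. Leave alone.
- onion: brown onion, 82 mm across, 94 mm high, loose, towards the back; origin under its middle. Leave alone.
- mug: black and cream mug with a handle, 86 mm across, 99 mm high, loose, near the sink; origin under its middle. Leave alone.
Not all that is in view belongs to the job. Several things look just like the lime: the one meant starts farthest from the robot's base.

How it is judged:
On the way, in this order (a step that is already met when the one before it is completed fails the run):
1. the cover is slid back at least 50 mm (value of joint cover above 0.05 m), for 0.2 s.
2. the lime lies in the bucket and the flap has sprung shut behind it (z of lime_center in the frame of caddy below 0.07 m and x of lime_center in the frame of caddy between -0.0875 and 0.0875 m and y of lime_center in the frame of caddy between -0.09 and 0.09 m and value of joint flap below 0.08 rad), for 0.3 s.
At the end, for the whole second after the job is handed in: the lime lies at rest inside the bucket (its centre between the bucket's walls and less than 70 mm above the worktop), the flap is shut to within 0.08 rad, and the cover is shut to within 4 mm (all of step 2 and value of joint cover below 0.004 m and linear speed of lime below 0.02 m/s); the robot touches nothing.
It fails at once if the garlic is shifted more than 40 mm (distance of garlic from where it was at the start of the episode above 0.04 m).
It fails at once if the tuna tin is shifted more than 40 mm (distance of tuna_tin from where it was at the start of the episode above 0.04 m).
It fails at once if the onion is shifted more than 40 mm (distance of onion from where it was at the start of the episode above 0.04 m).
It fails at once if the mug is shifted more than 40 mm (distance of mug from where it was at the start of the episode above 0.04 m).
It also fails if it takes over 67 s, if anything falls off the work surface, if the arm or the gripper's body presses on something with over 40 N, if the wrist force passes 120 N, or if a joint passes its speed limit or range.

## Working session

There is one attempt and no reset: what is moved stays moved. The work goes in short steps, Python scripts to look and compute and a tool call to move; the robot and the scene stay as the last step left them, time stands still between calls to the robot, and variables do not carry over. Pictures are saved under pics/ and viewed, at most 11 in all, crops included, and the job is handed in when it is done.

Besides the shell and the picture viewer there is one more tool, called after ">>>" by a JSON object that holds its "fn" and its "kwargs", one argument or row to a line. send_rows: Moves the arm, as the interface text tells. Its arguments: {"type":"object","properties":{"increments":{"type":"array"},"newtons":{"type":"number"}},"required":["increments"]}

```bash
mkdir -p pics; cat > h.py <<'E'
import numpy as np,cv2
from rig import get_state,optics,sign_off
def snap(n,f):
    d=optics.get_image(n);cv2.imwrite('pics/'+f,d['pixels']);np.savez('pics/'+n+'.npz',K=d['K'],rvec=d['rvec'],tvec=d['tvec'],im=d['pixels']);return d
def cal(n): return np.load('pics/'+n+'.npz')
def proj(n,P):
    c=cal(n);return cv2.projectPoints(np.float64(P).reshape(-1,1,3),c['rvec'],c['tvec'],c['K'],None)[0].reshape(-1,2)
def ray(n,uv):
    c=cal(n);R=cv2.Rodrigues(c['rvec'])[0];o=-R.T@c['tvec'].ravel();d=R.T@np.linalg.inv(c['K'])@np.array([uv[0],uv[1],1.]);return o,d/np.linalg.norm(d)
def onz(n,uv,z):
    o,d=ray(n,uv);return o+d*(z-o[2])/d[2]
def tri(a,b):
    o1,d1=ray('side',a);o2,d2=ray('top',b)
    t=np.linalg.lstsq(np.c_[d1,-d2],o2-o1,rcond=None)[0];p,q=o1+t[0]*d1,o2+t[1]*d2
    return (p+q)/2,np.linalg.norm(p-q)
E
python3 - <<'E'
from h import *
for n in('side','top'):
    snap(n,n+'0.png');o,d=ray(n,(320,200));print(n,o,d,cal(n)['K'][0,0])
s=get_state();print(s)
E
```

```text
side [0.64988845 0.96526302 0.60445554] [-0.06568173 -0.8670892  -0.49380383] 365.64730502496053
top [0.49087958 0.12931772 1.00680458] [ 0.08011374  0.01087342 -0.99672642] 407.2136270176426
{'clock': 0.1, 'qpos': array([-1.34697693e+00,  2.76545828e-01,  1.50602758e+00, -9.27224443e-06,
        1.36068069e+00, -1.21040123e-01]), 'qd': array([ 0.00170154, -0.00112096, -0.00186891,  0.00075945,  0.00052622,
        0.00158269]), 'effort': array([ 1.00062756e-03, -4.17701018e+01, -2.46404672e+01, -1.77228671e-04,
        5.93258752e-03,  5.66569852e-06]), 'position': array([ 0.19425845, -0.54072206,  0.24920976]), 'ee_rot': array([-8.29390449e-04,  9.85170279e-01,  1.71577478e-01, -4.71989794e-05]), 'contact_force': array([-0.25756347,  0.48669724,  0.26084076]), 'moment': array([ 0.00109051, -0.0039957 ,  0.01755623]), 'gripper_force': 0.0, 'width': 0.08569574253254574}
```

View pics/side0.png

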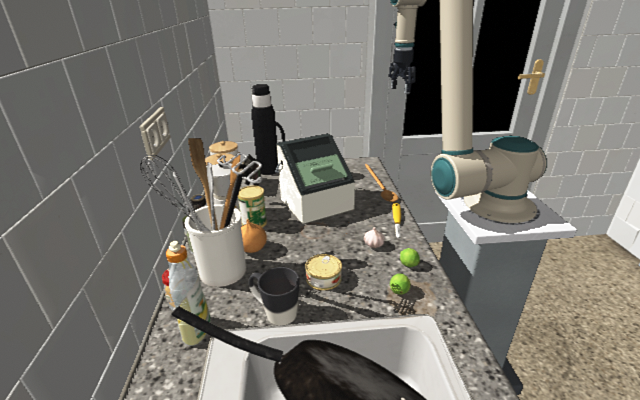

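View pics/top0.png

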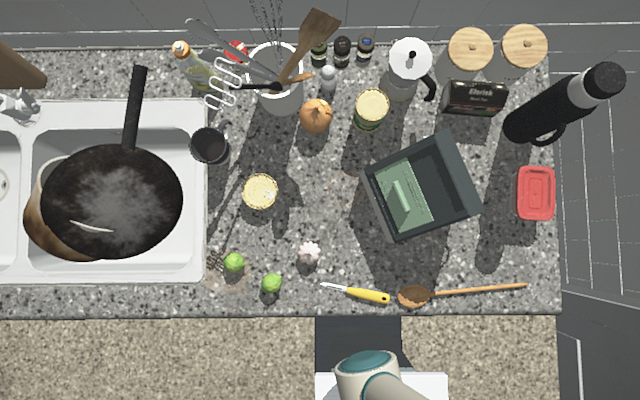

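The side view shows green fruits at (410,258) and (400,284). In the top view they are at (271,284) and (234,262). The caddy is at about (420,185) in the top view. Its front faces left (+y) and slightly down, and the cover bar is near (400,197). I'll enlarge both for confirmation.

```bash
python3 - <<'E'
from h import *
for n,u in(('side',(410,258)),('side',(400,284)),('top',(271,284)),('top',(234,262))):
    p=onz(n,u,.022);print(n,u,p,np.hypot(p[0],p[1]))
S,T=cal('side')['im'],cal('top')['im']
def crop(I,x,y,w,h,k): return cv2.resize(I[y:y+h,x:x+w],None,fx=k,fy=k,interpolation=cv2.INTER_CUBIC)
a=crop(T,350,120,140,130,4)   # 560x520
cv2.imwrite('pics/c1.png',a)
b=np.hstack([crop(T,205,240,90,65,4),crop(S,365,235,90,65,4)]); c=crop(S,270,125,90,100,4)
z=np.zeros((400,720-360,3),np.uint8)
cv2.imwrite('pics/c2.png',cv2.resize(b,None,fx=1.1,fy=1.1)); cv2.imwrite('pics/c3.png',crop(S,270,125,95,100,5))
E
```

```text
side (410, 258) [0.37399393 0.26213482 0.022     ] 0.45671229734082647
side (400, 284) [0.42443801 0.35110215 0.022     ] 0.5508360379027933
top (271, 284) [0.36988429 0.25959844 0.022     ] 0.451891290272919
top (234, 262) [0.42303428 0.34857649 0.022     ] 0.5481455755109345
```

View pics/c1.png

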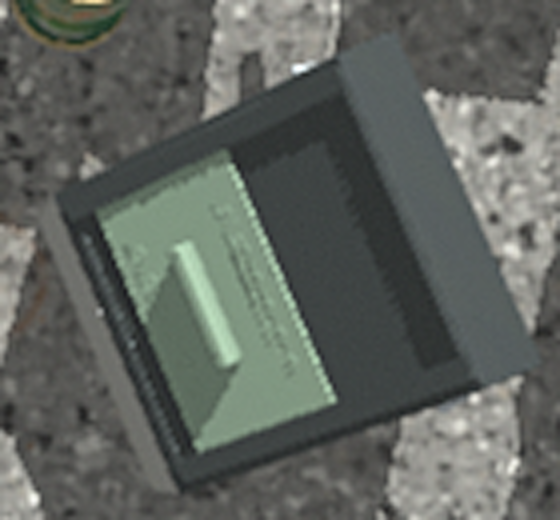

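View pics/c2.png

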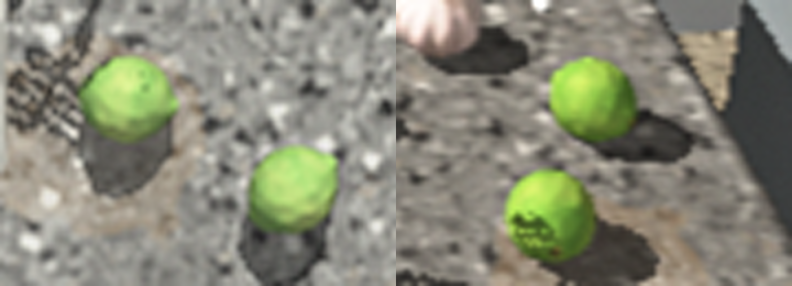

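View pics/c3.png

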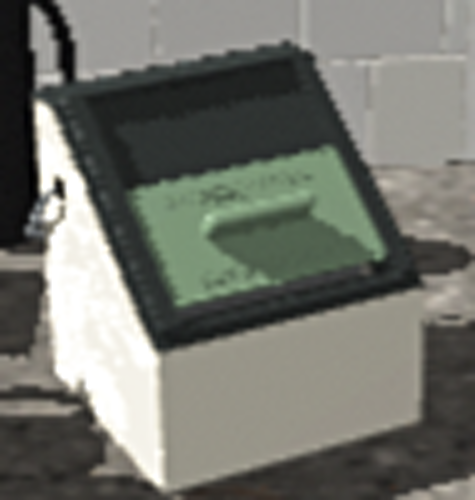

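The lime meant is top (234,262) / side (400,284): of the two candidates it is 0.55 m from the base, the other, at top (271,284), is 0.45 m. The crop confirms both are whole limes, and the target's long axis runs nearly along world y. Next I'll fit the caddy pose from corners read off the crops.

```bash
cat >> h.py <<'E'
from scipy.spatial.transform import Rotation as Ro
def caddyT(p):
    R=Ro.from_euler('z',p[2]).as_matrix();return R,np.array([p[0],p[1],0])
RH=Ro.from_euler('y',-35,degrees=True).as_matrix() # hood in caddy: x up slope
def hood2w(p,h):
    R,t=caddyT(p);return (R@(RH@np.atleast_2d(h).T+np.array([[-.044],[0],[.130]]))).T+t
E
python3 - <<'E'
from h import *
from scipy.optimize import least_squares
print('lime',tri((400,284),(234.5,262.3)))
bar=tri((322,166.4),(401.75,196));print('bar',bar)
side=[((-.0875,.09,0),(302.6,222.8)),((-.0875,-.09,0),(354,209)),((-.0875,.09,.1),(302.6,194)),((-.0875,-.09,.1),(354.4,182.6))]
top=[((-.0875,.09,.1),(364.2,168.7)),((-.0875,-.09,.1),(394.5,242.5))]
barc=.0
def f(p,pr=False):
    R,t=caddyT(p);r=[]
    for n,L in(('side',side),('top',top)):
        for P,u in L: r.append(proj(n,R@P+t)[0]-u)
    b=hood2w(p,[p[3],0,.023])[0]
    r.append(proj('side',b)[0]-(322,166.4));r.append(proj('top',b)[0]-(401.75,196))
    if pr: print(np.round(r,1))
    return np.ravel(r)
s=least_squares(f,[.57,-.08,-1.18,.005],loss='soft_l1');print(s.x,np.rad2deg(s.x[2]));f(s.x,True)
p=s.x
print('mouth',hood2w(p,[0,0,0]),'bar',hood2w(p,[p[3],0,.023]))
# predicted bar ends and cover corners
print(proj('top',hood2w(p,[[p[3],.035,.023],[p[3],-.035,.023]])), proj('side',hood2w(p,[[p[3],.035,.023],[p[3],-.035,.023]])))
print('cover lower/upper corners top',((proj('top',hood2w(p,[[p[3]+a,b,.005] for a in(-.041,.041) for b in(.074,-.074)]))-(350,120))*4).round())
E
```

```text
lime (array([0.42265327, 0.34789987, 0.01890094]), np.float64(0.0011589063287567919))
bar (array([ 0.56601308, -0.03355933,  0.15085188]), np.float64(3.524355228722526e-05))
[ 0.58180291 -0.07453833 -1.20242408  0.01353496] -68.89382516526311
[[-0.1  0.5]
 [ 0.  -0. ]
 [-1.6  0.2]
 [ 0.5 -1.6]
 [-0.1 -0.6]
 [ 0.4  0.5]
 [ 0.3 -1.5]
 [-0.4  0.1]]
mouth [[ 0.56595862 -0.03349008  0.13      ]] bar [[ 0.5652006  -0.03152624  0.15660383]]
[[394.87258224 180.71412581]
 [407.77723493 211.66776859]] [[311.67062647 167.23078659]
 [332.69536479 162.62846882]]
cover lower/upper corners top [[101. 202.]
 [205. 453.]
 [232. 141.]
 [343. 404.]]
```

```bash
cat >> h.py <<'E'
P=np.array([.5818,-.0745,-1.2024])
def cols(*a): return np.array(a).T
R0,_=caddyT(P);RW=R0@RH
RT=cols(-RW[:,0],RW[:,1],-RW[:,2])
def down(yaw): # tool y heading, deg
    y=np.array([np.cos(np.radians(yaw)),np.sin(np.radians(yaw)),0]);z=np.array([0,0,-1.]);return cols(np.cross(y,z),y,z)
def go(pos,R=RT):
    s=get_state();w,x,y,z=s['ee_rot'];C=Ro.from_quat([x,y,z,w])
    print('t',s['clock'],'lin',np.round(np.array(pos)-s['position'],4),'rot',np.round((Ro.from_matrix(R)*C.inv()).as_rotvec(),3),
     'hood',np.round((s['position']-hood2w(P,[0,0,0])[0])@RW,4),'F',np.round(s['contact_force']@RW,1),'w',round(s['width'],4),'g',s['gripper_force'])
H=lambda a,b,c: hood2w(P,[a,b,c])[0]
E
python3 - <<'E'
from h import *
print(H(-.045,0,.13),RW,sep='\n');go(H(-.045,0,.13))
E
```

```text
[0.52582774 0.07049858 0.21067883]
[[ 0.29499289  0.93290606 -0.20655624]
 [-0.76419191  0.36011982  0.53509293]
 [ 0.57357644  0.          0.81915204]]
t 0.1 lin [ 0.3316  0.6112 -0.0385] rot [-0.618  0.281  1.54 ] hood [ 0.3464 -0.5294 -0.097 ] F [-0.3 -0.1  0.5] w 0.0857 g 0.0
```

>>> {"fn": "send_rows", "kwargs": {
  "increments": [
    {"gripper":1,"linear":[0.02,0.04,0.03],"delta_rot":[-0.06,0.028,0.15]},
    {"gripper":1,"linear":[0.04,0.08,0.06],"delta_rot":[-0.1,0.045,0.25]},
    {"gripper":1,"linear":[0.06,0.12,0.09],"delta_rot":[-0.15,0.07,0.37]},
    {"gripper":1,"linear":[0.08,0.16,0.1],"delta_rot":[-0.2,0.09,0.5]},
    {"gripper":1,"linear":[0.1,0.2,0.1],"delta_rot":[-0.25,0.11,0.62]},
    {"gripper":1,"linear":[0.12,0.24,0.1],"delta_rot":[-0.3,0.135,0.75]},
    {"gripper":1,"linear":[0.14,0.28,0.1],"delta_rot":[-0.35,0.16,0.87]},
    {"gripper":1,"linear":[0.16,0.32,0.1],"delta_rot":[-0.4,0.18,1.0]}
  ]
}}

```text
clock: 0.9
position: [0.3546, -0.2193, 0.3501]
ee_rot: [0.174, 0.759, 0.617, -0.117]
contact_force: [0.9, -0.2, 1.4]
width: 0.0001
gripper_force: 0.0
```

```bash
python3 - <<'E'
from h import *
go(H(-.045,0,.13))
E
```

```text
t 0.9 lin [ 0.1713  0.2898 -0.1394] rot [-0.218  0.101  0.534] hood [ 0.2059 -0.2641  0.1245] F [1.2 0.7 0.8] w 0.0001 g 0.0
```

>>> {"fn": "send_rows", "kwargs": {
  "increments": [
    {"gripper":1,"linear":[0.02,0.045,0],"delta_rot":[-0.05,0.02,0.12]},
    {"gripper":1,"linear":[0.04,0.09,0],"delta_rot":[-0.1,0.045,0.25]},
    {"gripper":1,"linear":[0.06,0.135,0],"delta_rot":[-0.15,0.07,0.37]},
    {"gripper":1,"linear":[0.08,0.18,0],"delta_rot":[-0.2,0.09,0.48]},
    {"gripper":1,"linear":[0.1,0.22,-0.01],"delta_rot":[-0.218,0.101,0.534]},
    {"gripper":1,"linear":[0.125,0.26,-0.03],"delta_rot":[-0.218,0.101,0.534]},
    {"gripper":1,"linear":[0.15,0.29,-0.06],"delta_rot":[-0.218,0.101,0.534]},
    {"gripper":1,"linear":[0.171,0.29,-0.1],"delta_rot":[-0.218,0.101,0.534]}
  ]
}}

```text
clock: 1.7
position: [0.5282, 0.0734, 0.2495]
ee_rot: [0.249, 0.54, 0.786, -0.167]
contact_force: [-0.1, -0.5, -0.3]
width: 0.0001
gripper_force: 0.0
```

```bash
python3 - <<'E'
from h import *
go(H(-.030,0,.05))
snap('top','top1.png');snap('side','side1.png')
S,T=cal('side')['im'],cal('top')['im']
a=np.hstack([cv2.resize(T[110:250,340:480],(400,400),interpolation=2),cv2.resize(S[90:230,260:400],(400,400),interpolation=2)])
cv2.imwrite('pics/v1.png',a)
E
```

```text
t 1.7 lin [ 0.0186 -0.0572 -0.0958] rot [-0.004  0.004 -0.   ] hood [-0.0243  0.0033  0.1629] F [ 0.2 -0.3 -0.5] w 0.0001 g 0.0
```

View pics/v1.png

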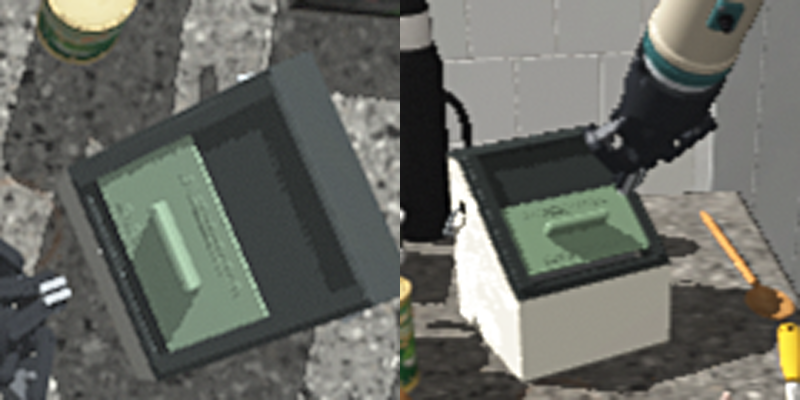

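Fingertips show at top (361,211) and side (340.5,155), closed and tilted along the throat in front of the bar. I'll check where the tips stand relative to the TCP.

```bash
python3 - <<'E'
from h import *
s=get_state();p=s['position']
for d in(.0,.019,.032): print(d,proj('top',p-d*RW[:,2]),proj('side',p-d*RW[:,2]))
t,e=tri((340.5,155),(361.5,211.5));print(t,e,(t-p)@RW)
E
```

```text
0.0 [[356.45702799 214.20967731]] [[340.64569357 149.35212647]]
0.019 [[361.11283507 212.46200022]] [[338.6242325  153.47209217]]
0.032 [[364.191615   211.30630088]] [[337.27942062 156.21297049]]
[0.52706098 0.05894738 0.22388567] 0.007253228342681582 [-0.00256218 -0.00162339 -0.02260752]
```

>>> {"fn": "send_rows", "kwargs": {
  "increments": [
    {"gripper":1,"linear":[0.006,-0.018,-0.032],"delta_rot":[-0.004,0.004,0]},
    {"gripper":1,"linear":[0.012,-0.036,-0.064],"delta_rot":[-0.004,0.004,0]},
    {"gripper":1,"linear":[0.0186,-0.0572,-0.0958],"delta_rot":[-0.004,0.004,0]},
    {"gripper":1,"linear":[0.0206,-0.0626,-0.104],"delta_rot":[-0.004,0.004,0]},
    {"gripper":1,"linear":[0.0225,-0.0672,-0.111],"delta_rot":[-0.004,0.004,0]},
    {"gripper":1,"linear":[0.0225,-0.0672,-0.111],"delta_rot":[-0.004,0.004,0]}
  ]
}}

```text
clock: 2.4
position: [0.5481, 0.0013, 0.1398]
ee_rot: [0.247, 0.541, 0.785, -0.173]
contact_force: [0.1, 0.2, 0.1]
width: 0.0002
gripper_force: 0.0
```

```bash
python3 - <<'E'
from h import *
go(H(.060,0,.031))
E
```

```text
t 2.4 lin [ 0.0291 -0.064   0.05  ] rot [ 0.003 -0.003  0.006] hood [-0.0261 -0.0041  0.0303] F [-0.1  0.1  0.2] w 0.0002 g 0.0
```

>>> {"fn": "send_rows", "kwargs": {
  "increments": [
    {"gripper":1,"linear":[0.0036,-0.008,0.0062],"delta_rot":[0,0,0]},
    {"gripper":1,"linear":[0.0072,-0.016,0.0124],"delta_rot":[0,0,0]},
    {"gripper":1,"linear":[0.0108,-0.024,0.0187],"delta_rot":[0,0,0]},
    {"gripper":1,"linear":[0.0145,-0.032,0.025],"delta_rot":[0,0,0]},
    {"gripper":1,"linear":[0.0182,-0.04,0.0312],"delta_rot":[0,0,0]},
    {"gripper":1,"linear":[0.0218,-0.048,0.0374],"delta_rot":[0,0,0]},
    {"gripper":1,"linear":[0.0254,-0.056,0.0437],"delta_rot":[0,0,0]},
    {"gripper":1,"linear":[0.0291,-0.064,0.05],"delta_rot":[0,0,0]}
  ]
}}

```text
clock: 3.2
position: [0.5766, -0.0633, 0.1893]
ee_rot: [0.246, 0.541, 0.785, -0.174]
contact_force: [-2.0, 2.2, -0.9]
width: 0.0002
gripper_force: 1.1
```

```bash
python3 - <<'E'
from h import *
go(H(.070,0,.031))
E
```

```text
t 3.2 lin [ 0.0036 -0.007   0.0063] rot [ 0.003 -0.005  0.006] hood [ 0.06   -0.0008  0.0304] F [-2.8 -1.1  0.9] w 0.0002 g 1.0517886401794385
```

>>> {"fn": "send_rows", "kwargs": {
  "increments": [
    {"gripper":1,"linear":[0.001,-0.0025,0.002],"delta_rot":[0,0,0]},
    {"gripper":1,"linear":[0.0016,-0.004,0.003],"delta_rot":[0,0,0]},
    {"gripper":1,"linear":[0.0016,-0.004,0.003],"delta_rot":[0,0,0]}
  ]
}}

```text
clock: 3.5
position: [0.5769, -0.0641, 0.1899]
ee_rot: [0.244, 0.542, 0.786, -0.171]
contact_force: [-6.2, 11.6, -2.6]
width: -0.0004
gripper_force: 5.7
```

```bash
python3 - <<'E'
from h import *
go(H(.067,0,.031))
go(H(.04,0,.15))
E
```

```text
t 3.5 lin [ 0.0024 -0.0039  0.004 ] rot [-0.004 -0.007  0.007] hood [ 0.061  -0.0008  0.0303] F [-12.2  -1.6   5.4] w -0.0004 g 5.713208809902426
t 3.5 lin [-0.0302  0.0804  0.086 ] rot [-0.004 -0.007  0.007] hood [ 0.061  -0.0008  0.0303] F [-12.2  -1.6   5.4] w -0.0004 g 5.713208809902426
```

>>> {"fn": "send_rows", "kwargs": {
  "increments": [
    {"gripper":1,"linear":[-0.006,0.012,-0.008],"delta_rot":[0,0,0]},
    {"gripper":1,"linear":[-0.013,0.035,0.025],"delta_rot":[0,0,0]},
    {"gripper":1,"linear":[-0.022,0.06,0.06],"delta_rot":[0,0,0]},
    {"gripper":0.5,"linear":[-0.03,0.09,0.08],"delta_rot":[0,0,0]},
    {"gripper":0,"linear":[-0.045,0.13,0.08],"delta_rot":[0,0,0]},
    {"gripper":-0.5,"linear":[-0.06,0.17,0.08],"delta_rot":[0,0,0]},
    {"gripper":-1,"linear":[-0.075,0.215,0.08],"delta_rot":[0,0,0]},
    {"gripper":-1,"linear":[-0.09,0.26,0.08],"delta_rot":[0,0,0]}
  ]
}}

```text
clock: 4.3
position: [0.4889, 0.1947, 0.273]
ee_rot: [0.248, 0.541, 0.785, -0.172]
contact_force: [1.5, -0.2, -0.5]
width: 0.0722
gripper_force: 0.0
```

```bash
python3 - <<'E'
from h import *
snap('top','top2.png');snap('side','side2.png')
S,T=cal('side')['im'],cal('top')['im']
a=np.hstack([cv2.resize(T[110:250,340:480],(400,400),interpolation=2),cv2.resize(S[90:230,260:400],(400,400),interpolation=2)])
cv2.imwrite('pics/v2.png',a)
go([.4225,.348,.15],down(-5.3))
E
```

```text
t 4.4 lin [-0.0662  0.1495 -0.1219] rot [ 0.61   0.082 -0.448] hood [-0.1186  0.0114  0.2563] F [ 0.3 -0.8  0.2] w 0.0846 g 0.0
```

View pics/v2.png

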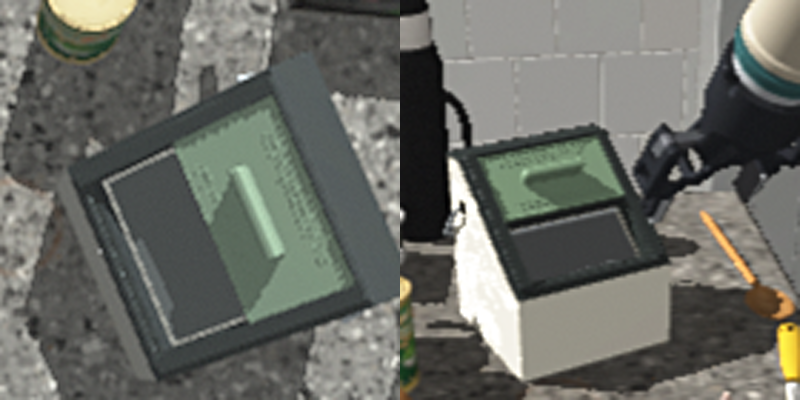

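The cover is fully back and the grey flap is visible in the open mouth, with the mouth's front edge at crop (103,182)–(172,347). Next I'll move above the lime.

>>> {"fn": "send_rows", "kwargs": {
  "increments": [
    {"gripper":-1,"linear":[-0.01,0.04,0],"delta_rot":[0.1,0.013,-0.07]},
    {"gripper":-1,"linear":[-0.025,0.08,0],"delta_rot":[0.2,0.027,-0.15]},
    {"gripper":-1,"linear":[-0.045,0.12,-0.01],"delta_rot":[0.32,0.043,-0.235]},
    {"gripper":-1,"linear":[-0.066,0.1495,-0.03],"delta_rot":[0.44,0.06,-0.32]},
    {"gripper":-1,"linear":[-0.066,0.1495,-0.07],"delta_rot":[0.55,0.074,-0.4]},
    {"gripper":-1,"linear":[-0.066,0.1495,-0.11],"delta_rot":[0.61,0.082,-0.448]},
    {"gripper":-1,"linear":[-0.066,0.1495,-0.12],"delta_rot":[0.61,0.082,-0.448]},
    {"gripper":-1,"linear":[-0.066,0.1495,-0.12],"delta_rot":[0.61,0.082,-0.448]}
  ]
}}

```text
clock: 5.2
position: [0.4228, 0.3416, 0.1511]
ee_rot: [-0.001, 0.74, 0.672, -0.004]
contact_force: [0.0, -0.3, -0.5]
width: 0.0853
gripper_force: 0.0
```

```bash
python3 - <<'E'
from h import *
print('mouth crop',((proj('top',hood2w(P,[[-.037,.07,0],[-.037,-.07,0],[.037,.07,0],[.037,-.07,0]]))-(340,110))/.35).round(), ((proj('side',hood2w(P,[[-.037,.07,0],[-.037,-.07,0],[.037,.07,0],[.037,-.07,0]]))-(260,90))/.35+(400,0)).round())
go([.4225,.348,.028],down(-5.3))
snap('top','top3.png');snap('side','side3.png')
S,T=cal('side')['im'],cal('top')['im']
a=np.hstack([cv2.resize(T[220:300,195:295],(400,320),interpolation=2),cv2.resize(S[220:300,350:450],(400,320),interpolation=2)])
cv2.imwrite('pics/v3.png',a)
E
```

```text
mouth crop [[ 95. 182.]
 [165. 350.]
 [178. 143.]
 [252. 319.]] [[530. 280.]
 [649. 252.]
 [504. 221.]
 [622. 195.]]
t 5.2 lin [-0.0003  0.0064 -0.1231] rot [ 0.005 -0.007  0.004] hood [-0.3167  0.0015  0.2475] F [-0.1 -0.1 -0.5] w 0.0853 g 0.0
```

View pics/v3.png

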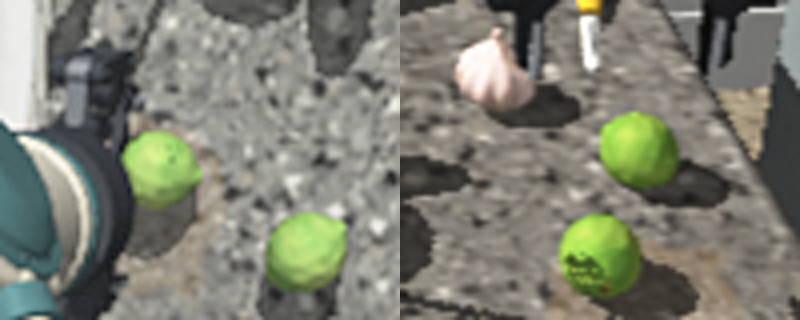

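The lime is untouched at crop (160,170), with the open fingers either side of it. Descending.

>>> {"fn": "send_rows", "kwargs": {
  "increments": [
    {"gripper":-1,"linear":[-0.0003,0.005,-0.03],"delta_rot":[0.005,-0.007,0.004]},
    {"gripper":-1,"linear":[-0.0003,0.005,-0.065],"delta_rot":[0.005,-0.007,0.004]},
    {"gripper":-1,"linear":[-0.0003,0.005,-0.1],"delta_rot":[0.005,-0.007,0.004]},
    {"gripper":-1,"linear":[-0.0003,0.005,-0.12],"delta_rot":[0.005,-0.007,0.004]},
    {"gripper":-1,"linear":[-0.0003,0.005,-0.1225],"delta_rot":[0.005,-0.007,0.004]},
    {"gripper":-1,"linear":[-0.0003,0.005,-0.1225],"delta_rot":[0.005,-0.007,0.004]}
  ]
}}

```text
clock: 5.9
position: [0.4235, 0.3494, 0.0306]
ee_rot: [-0.0, 0.739, 0.674, 0.003]
contact_force: [-0.9, 0.4, 0.2]
width: 0.0853
gripper_force: 0.0
```

```bash
python3 - <<'E'
from h import *
go([.4225,.348,.028],down(-5.3));print(get_state()['contact_force'])
E
```

```text
t 5.9 lin [-0.001  -0.0014 -0.0026] rot [-0.004  0.004 -0.001] hood [-0.3916  0.005   0.1529] F [-0.4 -0.6  0.6] w 0.0853 g 0.0
[-0.85223191  0.41715508  0.24315335]
```

>>> {"fn": "send_rows", "kwargs": {
  "increments": [
    {"gripper":-0.3,"linear":[-0.001,-0.001,-0.0025],"delta_rot":[0,0,0]},
    {"gripper":0.2,"linear":[-0.001,-0.001,-0.0025],"delta_rot":[0,0,0]},
    {"gripper":0.6,"linear":[-0.001,-0.001,-0.0025],"delta_rot":[0,0,0]},
    {"gripper":1,"linear":[-0.001,-0.001,-0.0025],"delta_rot":[0,0,0]},
    {"gripper":1,"linear":[-0.001,-0.001,-0.0025],"delta_rot":[0,0,0]},
    {"gripper":1,"linear":[-0.001,-0.001,-0.0025],"delta_rot":[0,0,0]},
    {"gripper":1,"linear":[-0.001,-0.001,-0.0025],"delta_rot":[0,0,0]}
  ],
  "newtons": 40
}}

```text
clock: 6.6
position: [0.4219, 0.3476, 0.0286]
ee_rot: [-0.001, 0.739, 0.674, 0.003]
contact_force: [-0.5, -0.6, 6.3]
width: 0.0432
gripper_force: 39.8
```

```bash
python3 - <<'E'
from h import *
go([.4225,.348,.2],down(-5.3))
E
```

```text
t 6.6 lin [0.0006 0.0004 0.1714] rot [-0.005  0.004 -0.   ] hood [-0.3918  0.0028  0.1506] F [ 3.9 -0.7  4.9] w 0.0432 g 39.82988446718082
```

>>> {"fn": "send_rows", "kwargs": {
  "increments": [
    {"gripper":1,"linear":[0,0,0.02],"delta_rot":[0,0,0]},
    {"gripper":1,"linear":[0,0,0.05],"delta_rot":[0,0,0]},
    {"gripper":1,"linear":[0,0,0.09],"delta_rot":[0,0,0]},
    {"gripper":1,"linear":[0,-0.01,0.13],"delta_rot":[0,0,0]},
    {"gripper":1,"linear":[0.01,-0.03,0.17],"delta_rot":[0,0,0]},
    {"gripper":1,"linear":[0.02,-0.06,0.2],"delta_rot":[0,0,0]},
    {"gripper":1,"linear":[0.035,-0.1,0.22],"delta_rot":[0,0,0]},
    {"gripper":1,"linear":[0.05,-0.14,0.23],"delta_rot":[0,0,0]}
  ]
}}

```text
clock: 7.4
position: [0.4723, 0.2063, 0.2602]
ee_rot: [0.001, 0.739, 0.674, 0.004]
contact_force: [1.0, -0.7, -0.7]
width: 0.0428
gripper_force: 40.9
```

```bash
python3 - <<'E'
from h import *
snap('top','top4.png');snap('side','side4.png')
S,T=cal('side')['im'],cal('top')['im']
u,v=proj('side',get_state()['position'])[0].astype(int)-(45,30);cv2.imwrite('pics/v4.png',np.hstack([cv2.resize(S[v:v+80,u:u+100],(400,320),interpolation=2),cv2.resize(T[220:300,195:295],(400,320),interpolation=2)]));print(u,v)
go(H(0,0,.12))
E
```

```text
325 133
t 7.5 lin [ 0.0673 -0.1723 -0.0313] rot [-0.614 -0.076  0.449] hood [-0.1336 -0.0008  0.2518] F [-1.2  0.7  0.9] w 0.043 g 40.89042669860646
```

View pics/v4.png

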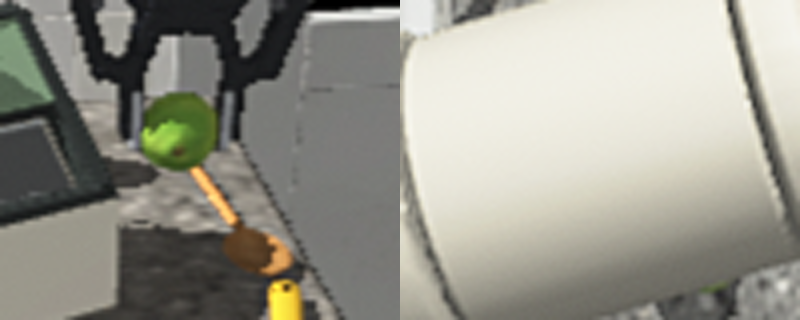

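The lime is held squarely, centred at crop (180,131), about 6 mm beyond the TCP. Next is the move over the mouth, tilting along the throat.

>>> {"fn": "send_rows", "kwargs": {
  "increments": [
    {"gripper":1,"linear":[0.01,-0.03,0.02],"delta_rot":[-0.1,-0.012,0.073]},
    {"gripper":1,"linear":[0.02,-0.06,0.02],"delta_rot":[-0.2,-0.025,0.146]},
    {"gripper":1,"linear":[0.03,-0.09,0.02],"delta_rot":[-0.3,-0.037,0.22]},
    {"gripper":1,"linear":[0.04,-0.12,0.01],"delta_rot":[-0.4,-0.05,0.293]},
    {"gripper":1,"linear":[0.055,-0.15,0],"delta_rot":[-0.5,-0.062,0.366]},
    {"gripper":1,"linear":[0.067,-0.172,-0.015],"delta_rot":[-0.6,-0.074,0.44]},
    {"gripper":1,"linear":[0.067,-0.172,-0.031],"delta_rot":[-0.614,-0.076,0.449]},
    {"gripper":1,"linear":[0.067,-0.172,-0.031],"delta_rot":[-0.614,-0.076,0.449]}
  ]
}}

```text
clock: 8.3
position: [0.5359, 0.0355, 0.223]
ee_rot: [0.243, 0.538, 0.788, -0.175]
contact_force: [-0.2, 0.0, -0.5]
width: 0.0429
gripper_force: 40.9
```

```bash
python3 - <<'E'
from h import *
go(H(-.002,0,.035))
E
```

```text
t 8.3 lin [ 0.0222 -0.0487 -0.0655] rot [ 0.002 -0.014 -0.001] hood [-0.0082 -0.0032  0.1193] F [-0.4 -0.1 -0.4] w 0.0429 g 40.909296891186386
```

>>> {"fn": "send_rows", "kwargs": {
  "increments": [
    {"gripper":1,"linear":[0.0055,-0.012,-0.016],"delta_rot":[0.002,-0.014,0]},
    {"gripper":1,"linear":[0.011,-0.024,-0.033],"delta_rot":[0.002,-0.014,0]},
    {"gripper":1,"linear":[0.0165,-0.036,-0.049],"delta_rot":[0.002,-0.014,0]},
    {"gripper":1,"linear":[0.0222,-0.0487,-0.0655],"delta_rot":[0.002,-0.014,0]},
    {"gripper":1,"linear":[0.0222,-0.0487,-0.0655],"delta_rot":[0.002,-0.014,0]},
    {"gripper":1,"linear":[0.0222,-0.0487,-0.0655],"delta_rot":[0.002,-0.014,0]}
  ]
}}

```text
clock: 8.9
position: [0.5608, -0.0133, 0.1614]
ee_rot: [0.251, 0.54, 0.786, -0.168]
contact_force: [0.5, -0.2, 1.0]
width: 0.043
gripper_force: 40.9
```

```bash
python3 - <<'E'
from h import *
go(H(-.001,0,-.0))
go(H(-.001,0,-.042))
E
```

```text
t 8.9 lin [ 0.0048 -0.0194 -0.032 ] rot [-0.001  0.007  0.   ] hood [0.0011 0.0025 0.0376] F [0.9 0.4 0.6] w 0.043 g 40.92731034848839
t 8.9 lin [ 0.0135 -0.0418 -0.0664] rot [-0.001  0.007  0.   ] hood [0.0011 0.0025 0.0376] F [0.9 0.4 0.6] w 0.043 g 40.92731034848839
```

>>> {"fn": "send_rows", "kwargs": {
  "increments": [
    {"gripper":1,"linear":[0.001,-0.005,-0.008],"delta_rot":[0,0.007,0]},
    {"gripper":1,"linear":[0.0024,-0.0097,-0.016],"delta_rot":[0,0.007,0]},
    {"gripper":1,"linear":[0.0036,-0.0146,-0.024],"delta_rot":[0,0.007,0]},
    {"gripper":1,"linear":[0.0048,-0.0194,-0.032],"delta_rot":[0,0.007,0]},
    {"gripper":1,"linear":[0.0064,-0.0235,-0.038],"delta_rot":[0,0.007,0]},
    {"gripper":1,"linear":[0.008,-0.0275,-0.0445],"delta_rot":[0,0.007,0]},
    {"gripper":1,"linear":[0.008,-0.0275,-0.0445],"delta_rot":[0,0.007,0]}
  ]
}}

```text
clock: 9.6
position: [0.5678, -0.0413, 0.1144]
ee_rot: [0.246, 0.539, 0.787, -0.171]
contact_force: [-1.1, 3.4, -1.0]
width: 0.0428
gripper_force: 41.0
```

```bash
python3 - <<'E'
from h import *
go(H(-.001,0,-.045))
E
```

```text
t 9.6 lin [ 0.0071 -0.0155 -0.0219] rot [-0.001 -0.003  0.   ] hood [-0.0024 -0.0011 -0.0173] F [-3.5  0.2  1.2] w 0.0428 g 41.042130016721785
```

>>> {"fn": "send_rows", "kwargs": {
  "increments": [
    {"gripper":1,"linear":[0.0015,-0.0035,-0.005],"delta_rot":[0,0,0]},
    {"gripper":1,"linear":[0.003,-0.007,-0.01],"delta_rot":[0,0,0]},
    {"gripper":1,"linear":[0.0045,-0.0105,-0.015],"delta_rot":[0,0,0]},
    {"gripper":1,"linear":[0.006,-0.014,-0.02],"delta_rot":[0,0,0]},
    {"gripper":1,"linear":[0.0068,-0.015,-0.021],"delta_rot":[0,0,0]},
    {"gripper":1,"linear":[0.0068,-0.015,-0.021],"delta_rot":[0,0,0]}
  ]
}}

```text
clock: 10.2
position: [0.5747, -0.0563, 0.0943]
ee_rot: [0.247, 0.539, 0.787, -0.171]
contact_force: [-2.5, 3.4, -1.7]
width: 0.043
gripper_force: 41.0
```

```bash
python3 - <<'E'
from h import *
go(H(-.001,0,-.044))
E
```

```text
t 10.2 lin [ 0.      0.0001 -0.001 ] rot [-0.    -0.003  0.   ] hood [-0.0004 -0.0001 -0.0433] F [-4.3 -1.1  0.9] w 0.043 g 41.01041737943888
```

>>> {"fn": "send_rows", "kwargs": {
  "increments": [
    {"gripper":-0.7,"linear":[0,0,0],"delta_rot":[0,0,0]},
    {"gripper":-0.7,"linear":[0,0,0],"delta_rot":[0,0,0]},
    {"gripper":-0.7,"linear":[0,0,0],"delta_rot":[0,0,0]},
    {"gripper":-0.7,"linear":[0,0,0],"delta_rot":[0,0,0]},
    {"gripper":-0.7,"linear":[0,0,0],"delta_rot":[0,0,0]},
    {"gripper":-0.7,"linear":[0,0,0],"delta_rot":[0,0,0]},
    {"gripper":-0.7,"linear":[0,0,0],"delta_rot":[0,0,0]}
  ]
}}

```text
clock: 10.9
position: [0.5755, -0.0561, 0.0953]
ee_rot: [0.248, 0.539, 0.787, -0.17]
contact_force: [-1.8, 3.3, 0.7]
width: 0.0727
gripper_force: 1.5
```

```bash
python3 - <<'E'
from h import *
go(H(-.0,0,.08))
E
```

```text
t 10.9 lin [-0.026   0.0654  0.1003] rot [-0.    -0.001 -0.001] hood [ 0.0001  0.0007 -0.0425] F [-2.6 -0.5  2.7] w 0.0727 g 1.5069060400128365
```

>>> {"fn": "send_rows", "kwargs": {
  "increments": [
    {"gripper":-0.7,"linear":[-0.0034,0.0085,0.013],"delta_rot":[0,0,0]},
    {"gripper":-0.7,"linear":[-0.0068,0.017,0.026],"delta_rot":[0,0,0]},
    {"gripper":-0.7,"linear":[-0.0102,0.0255,0.039],"delta_rot":[0,0,0]},
    {"gripper":-0.7,"linear":[-0.0136,0.034,0.052],"delta_rot":[0,0,0]},
    {"gripper":-0.7,"linear":[-0.018,0.045,0.069],"delta_rot":[0,0,0]},
    {"gripper":-0.7,"linear":[-0.026,0.0654,0.1003],"delta_rot":[0,0,0]},
    {"gripper":0,"linear":[-0.037,0.094,0.144],"delta_rot":[0,0,0]},
    {"gripper":1,"linear":[-0.046,0.117,0.179],"delta_rot":[0,0,0]}
  ]
}}

```text
clock: 11.7
position: [0.5283, 0.0616, 0.2769]
ee_rot: [0.248, 0.539, 0.787, -0.17]
contact_force: [1.5, 0.7, -0.2]
width: 0.0446
gripper_force: 0.0
```

```bash
python3 - <<'E'
from h import *
go(H(.11,0,.14))
snap('top','top5.png');snap('side','side5.png')
S,T=cal('side')['im'],cal('top')['im']
a=np.hstack([cv2.resize(T[110:250,340:480],(400,400),interpolation=2),cv2.resize(S[90:230,260:400],(400,400),interpolation=2)])
cv2.imwrite('pics/v5.png',a)
E
```

```text
t 11.7 lin [ 0.0412 -0.1042  0.0308] rot [ 0. -0. -0.] hood [ 0.0006 -0.0009  0.179 ] F [-0.2  1.6 -0.1] w 0.0446 g 0.0
```

View pics/v5.png

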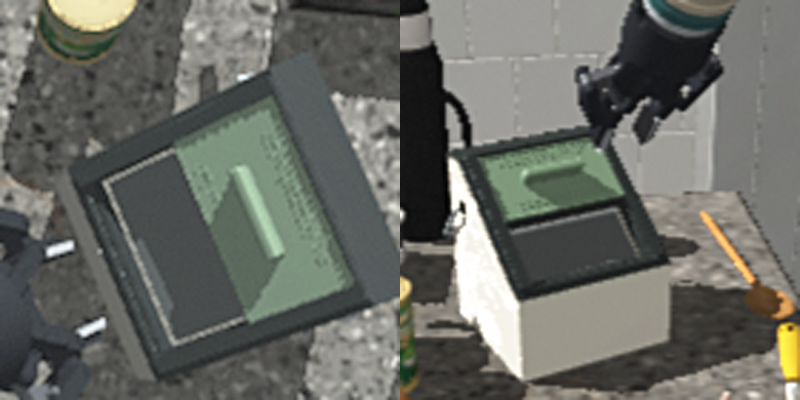

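The mouth is empty, the flap looks the same as when shut before, and the lime is gone. Now I'll shut the cover from above the bar.

>>> {"fn": "send_rows", "kwargs": {
  "increments": [
    {"gripper":1,"linear":[0.01,-0.025,0.01],"delta_rot":[0,0,0]},
    {"gripper":1,"linear":[0.02,-0.05,0.02],"delta_rot":[0,0,0]},
    {"gripper":1,"linear":[0.03,-0.075,0.03],"delta_rot":[0,0,0]},
    {"gripper":1,"linear":[0.0395,-0.0998,0.0275],"delta_rot":[0,0,0]},
    {"gripper":1,"linear":[0.0458,-0.116,0.003],"delta_rot":[0,0,0]},
    {"gripper":1,"linear":[0.052,-0.132,-0.0217],"delta_rot":[0,0,0]},
    {"gripper":1,"linear":[0.058,-0.148,-0.0463],"delta_rot":[0,0,0]},
    {"gripper":1,"linear":[0.058,-0.148,-0.0463],"delta_rot":[0,0,0]}
  ]
}}

```text
clock: 12.6
position: [0.5847, -0.0891, 0.2243]
ee_rot: [0.244, 0.54, 0.787, -0.173]
contact_force: [-0.8, 0.6, -0.8]
width: 0.0001
gripper_force: 0.0
```

```bash
python3 - <<'E'
from h import *
go(H(.104,0,.031))
E
```

```text
t 12.6 lin [ 0.0055 -0.0073 -0.0092] rot [ 0.001 -0.009  0.003] hood [ 0.1021 -0.0025  0.0436] F [-1.1 -0.5 -0.2] w 0.0001 g 0.0
```

>>> {"fn": "send_rows", "kwargs": {
  "increments": [
    {"gripper":1,"linear":[0.003,-0.004,-0.005],"delta_rot":[0,-0.009,0.003]},
    {"gripper":1,"linear":[0.0055,-0.0073,-0.0092],"delta_rot":[0,-0.009,0.003]},
    {"gripper":1,"linear":[0.0055,-0.0073,-0.0092],"delta_rot":[0,-0.009,0.003]},
    {"gripper":1,"linear":[0.0055,-0.0073,-0.0092],"delta_rot":[0,-0.009,0.003]}
  ]
}}

```text
clock: 13.0
position: [0.5931, -0.0941, 0.2194]
ee_rot: [0.252, 0.539, 0.786, -0.167]
contact_force: [-0.0, -0.0, 0.3]
width: -0.0004
gripper_force: 0.0
```

```bash
python3 - <<'E'
from h import *
go(H(.022,0,.031))
E
```

```text
t 13.0 lin [-0.0271  0.0604 -0.0513] rot [-0.     0.009 -0.004] hood [0.1056 0.0035 0.0352] F [ 0.2 -0.1  0.2] w -0.0004 g 0.0
```

>>> {"fn": "send_rows", "kwargs": {
  "increments": [
    {"gripper":1,"linear":[-0.001,0.002,-0.007],"delta_rot":[0,0.009,-0.004]},
    {"gripper":1,"linear":[-0.005,0.0115,-0.0145],"delta_rot":[0,0.009,-0.004]},
    {"gripper":1,"linear":[-0.0085,0.02,-0.021],"delta_rot":[0,0.009,-0.004]},
    {"gripper":1,"linear":[-0.012,0.028,-0.027],"delta_rot":[0,0.009,-0.004]},
    {"gripper":1,"linear":[-0.0155,0.036,-0.033],"delta_rot":[0,0.009,-0.004]},
    {"gripper":1,"linear":[-0.019,0.044,-0.039],"delta_rot":[0,0.009,-0.004]},
    {"gripper":1,"linear":[-0.023,0.052,-0.045],"delta_rot":[0,0.009,-0.004]},
    {"gripper":1,"linear":[-0.0271,0.0604,-0.0513],"delta_rot":[0,0.009,-0.004]}
  ]
}}

```text
clock: 13.8
position: [0.5653, -0.0333, 0.1667]
ee_rot: [0.248, 0.539, 0.787, -0.17]
contact_force: [1.1, -1.3, 0.3]
width: 0.0001
gripper_force: 0.8
```

```bash
python3 - <<'E'
from h import *
go(H(.014,0,.031))
E
```

```text
t 13.8 lin [-0.0016  0.0058 -0.0033] rot [ 0.    -0.001  0.   ] hood [ 0.0208 -0.0006  0.0303] F [ 1.5  0.6 -0.7] w 0.0001 g 0.7769262848619007
```

Sliding at about 1.5 N; I'll press on until the closed stop shows in the force.

>>> {"fn": "send_rows", "kwargs": {
  "increments": [
    {"gripper":1,"linear":[-0.0008,0.002,-0.0015],"delta_rot":[0,0,0]},
    {"gripper":1,"linear":[-0.0015,0.004,-0.003],"delta_rot":[0,0,0]},
    {"gripper":1,"linear":[-0.002,0.0055,-0.004],"delta_rot":[0,0,0]},
    {"gripper":1,"linear":[-0.002,0.0055,-0.004],"delta_rot":[0,0,0]}
  ]
}}

```text
clock: 14.2
position: [0.5633, -0.0288, 0.1632]
ee_rot: [0.247, 0.54, 0.786, -0.171]
contact_force: [-0.4, -1.1, 1.0]
width: 0.0002
gripper_force: 0.6
```

```bash
python3 - <<'E'
from h import *
go(H(.012,0,.031))
E
```

```text
t 14.2 lin [-0.0002  0.0028 -0.0009] rot [ 0.001 -0.002  0.001] hood [ 0.0147 -0.0008  0.0302] F [ 1.3 -0.8  0.3] w 0.0002 g 0.6386193819344044
```

>>> {"fn": "send_rows", "kwargs": {
  "increments": [
    {"gripper":1,"linear":[-0.0006,0.0015,-0.0011],"delta_rot":[0,0,0]},
    {"gripper":1,"linear":[-0.0012,0.003,-0.0022],"delta_rot":[0,0,0]},
    {"gripper":1,"linear":[-0.0012,0.003,-0.0022],"delta_rot":[0,0,0]},
    {"gripper":1,"linear":[-0.0012,0.003,-0.0022],"delta_rot":[0,0,0]}
  ]
}}

```text
clock: 14.6
position: [0.5633, -0.0285, 0.1632]
ee_rot: [0.25, 0.539, 0.786, -0.173]
contact_force: [2.0, -11.3, 2.8]
width: 0.0003
gripper_force: 5.2
```

```bash
python3 - <<'E'
from h import *
go(H(.008,0,.031))
E
```

```text
t 14.6 lin [-0.0013  0.0055 -0.0032] rot [0.007 0.    0.001] hood [ 0.0145 -0.0007  0.0304] F [10.8 -2.2 -4.2] w 0.0003 g 5.247171521186829
```

The closed stop is reached (11 N, no further movement). Backing off and lifting clear.

>>> {"fn": "send_rows", "kwargs": {
  "increments": [
    {"gripper":1,"linear":[0.003,-0.008,0.006],"delta_rot":[0,0,0]},
    {"gripper":1,"linear":[0.003,-0.008,0.006],"delta_rot":[0,0,0]},
    {"gripper":1,"linear":[-0.003,0.008,0.03],"delta_rot":[0,0,0]},
    {"gripper":1,"linear":[-0.01,0.025,0.06],"delta_rot":[0,0,0]},
    {"gripper":1,"linear":[-0.02,0.055,0.1],"delta_rot":[0,0,0]},
    {"gripper":1,"linear":[-0.035,0.09,0.14],"delta_rot":[0,0,0]},
    {"gripper":1,"linear":[-0.045,0.12,0.16],"delta_rot":[0,0,0]},
    {"gripper":1,"linear":[-0.045,0.12,0.16],"delta_rot":[0,0,0]}
  ]
}}

```text
clock: 15.4
position: [0.5184, 0.099, 0.3246]
ee_rot: [0.249, 0.539, 0.787, -0.165]
contact_force: [0.3, -1.1, -0.0]
width: 0.0002
gripper_force: 0.0
```

```bash
python3 - <<'E'
from h import *
go(H(0,0,.2))
snap('top','top6.png');snap('side','side6.png')
S,T=cal('side')['im'],cal('top')['im']
a=np.hstack([cv2.resize(T[110:250,340:480],(400,400),interpolation=2),cv2.resize(S[90:230,260:400],(400,400),interpolation=2)])
cv2.imwrite('pics/v6.png',a)
E
```

```text
t 15.4 lin [ 0.0063 -0.0254 -0.0307] rot [-0.006  0.006 -0.005] hood [-0.0037  0.0033  0.2401] F [ 1.  -0.1 -0.7] w 0.0002 g 0.0
```

View pics/v6.png

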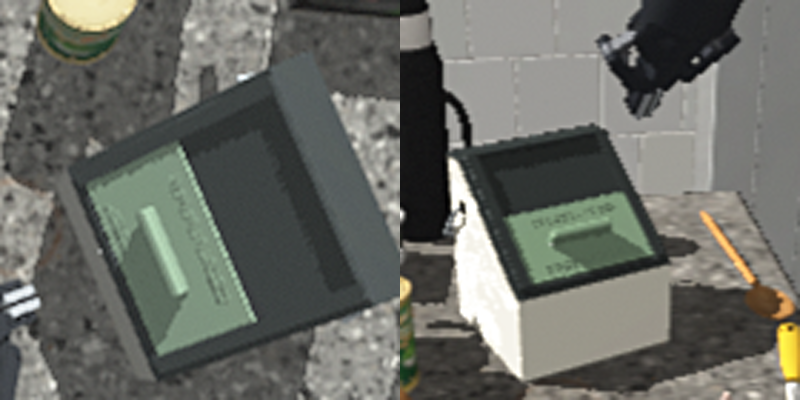

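The cover sits at the lower end of its rails (lower edge at crop (88,188)–(158,355)), further down than at the start, and the arm is clear. I'm handing in.

```bash
python3 -c "
from rig import sign_off;print(sign_off())"
```

```text
the job is handed in; nothing more can be done
None
```

I put the lime through the flap into the caddy and slid the cover shut to its stop; the flap looked shut just before that. The arm finished clear and the job is handed in at about 15.4 s, though the hand-in returned no verdict.

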